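# Make the vegetable slicer safe to put away

### The job

The vegetable slicer has been used and rinsed; make it safe to put away. With a fingertip, stroke its knurled thickness wheel round until it clicks into the closed setting (the white bar across the rim at the index notches, not beyond), and push the food guard along its rails right up against the end stop so that it covers the blade. Nothing has to be gripped or lifted; leave the cup, fork, tub, shaker and glass around it where they stand.

Things in the scene. Friction and masses are not known exactly. Their poses are not given: they have to be found in the camera images.
- slicer: Level vegetable slicer (mandoline), does not move: grey frame 130 mm wide (x), two rails (tops z = 107 mm) and steel cutting surface (z = 97 mm) on a clear catch box. Origin on the worktop under mid-width; z up. Length along its own y: -187 mm (infeed end bar, as high as the rails), slanted blade near +62, end stop at +125, loop handle to +180. Nothing of it but the guard is above z = 122 mm.
- stop_face (a point): Middle of the face of the end stop that the food guard comes up against, on the slicer's middle line at y = +125 mm, z = 110 mm; axes of the slicer. The end stop is a grey bar across the whole frame, 14 mm thick, top at z = 119 mm.
- wheel_top (a point): Fixed index point on the slicer at (-84, -100, +122) mm in its frame (robot's side): top of the thickness wheel, mid-width; axes of the slicer. Only a cap of the wheel, 12 mm high and 53 mm long (y), stands out of its grey housing (x -65 to -103, y -147 to -53, top z = 110 mm); a white notch on each side of the wheel is the index.
- closed_bar (a point): Middle of the white bar inlaid across the whole width of the wheel's rim, the mark of the closed setting; it turns with the wheel and coincides with wheel_top when closed. Other marks on the rim: one, two, three square white dots (slices 2, 4, 6 mm: the ramp sinks 2 mm a click), and two short lines along the rim (blade release, one click beyond closed: the ramp stands above the blade and frees it; not wanted).
- thickness_wheel (a joint): Angle (rad) of the black knurled wheel, radius 36 mm, 22 mm wide, axis along slicer x. 0 = closed (bar on top, ramp level with blade). Clicks every 0.419 rad (15 mm of rim): +0.419 one dot, +0.838 two, +1.257 three dots, -0.419 two lines; ends -0.48, +1.32. Starts at one to three dots. Stroking the top of the rim towards slicer +y lowers the value. Springs to the nearest click when let go.
- food_guard (a joint): Travel (m) of the food guard along the slicer's +y: 0 = at the infeed end, 0.155 = against the end stop, over the blade. It starts between 0 and 0.05. It runs captive on the rails, cannot be lifted, needs about 2 to 4 N to push and stays where it is left.
- guard_top (a point): Centre of the top of the food guard, a black round dome 92 mm in diameter on a saddle plate 122 mm wide (x) and 110 mm long (y); 151 mm above the worktop, on the slicer's middle line at y = -85 mm + travel. The dome's side is upright (radius 46 mm) from the saddle's top at z = 113 mm to about z = 128 mm, then rounds over.
- wheel_axis (a point): Centre of the thickness wheel, 36 mm below wheel_top; axes of the slicer. Going over a click takes about 2 N along the rim. A fingertip pressed down on the top of the rim with 5 to 10 N carries it along by friction, nearly as far as the fingertip moves; at constant height a straight stroke keeps touching while the wheel's top is under the fingertip.
- mug_2: Small white espresso cup with handle, 86 x 61 mm, 51 mm high, loose, in front of the slicer; leave alone. Origin: centre of its underside.
- fork: Steel fork lying in front of the slicer, 193 mm long, 15 mm high, loose; leave alone. Origin: middle of its underside.
- tub_1: Yoghurt tub, 72 mm in diameter, 71 mm high, loose, beyond the loop handle; leave alone. Origin: centre of its underside.
- shaker: Shaker with grey cap, 44 mm in diameter, 90 mm high, loose, beyond the infeed end; leave alone. Origin: centre of its underside.
- glass_1: Clear drinking glass, 63 mm in diameter, 88 mm high, loose, to the right; leave alone. Origin: centre of its underside.

How it is judged:
By the outcome, as a careful person would: the job done as asked, in the order asked, and still so for the second after the job is handed in, with the robot touching nothing.
It also fails if it takes over 51 s, if anything falls off the work surface, if the arm or the gripper's body presses on something with over 40 N, if the wrist force passes 120 N, or if a joint passes its speed limit or range.

### The arm

A 6-joint arm with a two-finger parallel gripper is mounted at the origin on a cart in front of the work surface, level with it; the furniture and walls round the work are solid. World frame = base frame: x ahead of the robot, y to its left, z up, the work surface at z = 0. Lengths are in m, angles in rad, forces in N, time in s.
With the tool pointing down it reaches from about 0.25 to 0.775 m from the base axis. Payload 4 kg.
Tool frame: the origin (TCP) lies between the finger pads; the fingertips stand 25 mm ahead of it and the grasp point (between the pads) lies 6 mm ahead of it (robot.tip_reach is the distance from the TCP to the fingertips, in m); z points along the fingers, y is the line along which they close (so a half turn about z gives the same grasp; the last joint's range is limited). The gripper opens to 94 mm and grips with 3 to 60 N. Pads are 16 mm wide; open, the fingers measure 119 mm over their backs; the gripper's body (75 mm by 177 mm) begins 78 mm behind the grasp point.
Start: joints at [-1.429, 0.087, 1.371, -0, 1.684, -0.103], TCP at [0.133, -0.534, 0.231] pointing down, gripper open.
Joint ranges: [-3.1, 3.1], [-0.76, 2.03], [0.27, 2.55], [-1.08, 4.22], [0.17, 2.65], [-2.57, 2.57]. Speed limits (rad/s): [2.79, 2.79, 3.14, 3.14, 3.14, 3.14].

### API

Orientations are given as [roll, pitch, yaw] about the fixed x, y, z axes, in that order (R = Rz(yaw) Ry(pitch) Rx(roll)).
In Python, from bench import sensors, snapshot, camera_info, ticket, robot gives the robot as it stands.
- The arm moves only by the tool arm_command, never from a script. Its argument "plan" is a list of rows, each an object with "grip": the closure, from -1 (fully open) to 1 (shut); "slide": the shift along the tool's x, y, z normalised to -1 to 1, where 1 is 500 mm, a list of three; "spin": the turn about the tool's z normalised to -1 to 1, where 1 is 5 degrees. A call has 1 to 10 rows; each row shifts and turns the commanded pose from where the row before left it, along the tool's axes as they then stand; what a row does not reach is not made up. A row lasts 1/8 s, in which the tool goes at most 62.5 mm and 10.7 degrees, less where a joint would pass 70% of its speed; a pose out of reach is approached as far as the arm can. A call with a number of a shift or a turn outside -1 to 1 is refused whole. A call with a gripper value outside its range is refused whole. The fingers move at their own pace and stop on an object; the grip force is fixed at half the most. Time passes only in rows, so rows that do not move let the fingers close. It gives the time, the measured TCP pose, the force, the opening and the grip force at its end, in the units of the state.
- sensors.get_obs(): the state, without advancing time (a new reading comes with each control period).
- snapshot(name): name is "scene" or "top" or "wrist"; returns the picture (384x512x3 uint8, red, green, blue); there is no depth.
- camera_info(name): a dict with "fx", "fy", "cx", "cy" (pixels), "position" and "rotation" of the camera in the world. Camera axes: x right, y up, looking along -z (the intrinsics and any distortion apply to the point x, -y, -z); pixel columns grow to the right and rows downward; lengths in m; the calibration is good to about 2 mm. A picture is of the moment at which its call begins: read the wrist's pose just before it. camera_info takes no time and is no camera call; for the wrist camera it gives the pose at the moment of the call.
- ticket.close_job(): hands the job in; it is judged then, once.
The state is a dict: "time": time; "joint_positions": joint angles; "qvel": joint speeds; "joint_torque": joint torques, N m; "tool_pos": TCP position; "ee_rot": TCP orientation; "wrist_force": force on the tool from outside, world axes, zero at the start; "wrist_torque": the same for the moment, N m; "width": finger opening in m; "finger_force": force on a finger pad.
Only numpy, scipy, OpenCV 4.12 (cv2) and the standard library are available. Lean on these libraries where they do the work, as an engineer would, in place of code of your own. Each camera call takes 0.05 s, during which the arm holds its last target. There are 200 camera calls.

## Working session

There is one attempt and no reset: what is moved stays moved. The work goes in short steps, Python scripts to look and compute and a tool call to move; the robot and the scene stay as the last step left them, time stands still between calls to the robot, and variables do not carry over. Pictures are saved under pics/ and viewed, at most 10 in all, crops included, and the job is handed in when it is done.

Besides the shell and the picture viewer there is one more tool, called after "Call:" as name([rows], argument=value, ...), one row to a line, values as JSON. arm_command: Moves the arm, as the interface text tells. Scaled input: -1 to 1 covers 500 mm each way for a shift and 5 degrees each way for a turn. Its arguments: {"type":"object","properties":{"plan":{"type":"array","items":{"type":"object","properties":{"grip":{"type":"number"},"slide":{"type":"array","items":{"type":"number"}},"spin":{"type":"number"}}}}},"required":["plan"]}

```bash
mkdir -p pics; python3 - <<'E'
from bench import sensors, snapshot, camera_info, robot
import cv2
o=sensors.get_obs(); print(o['time'],o['tool_pos'],o['ee_rot'],o['width'],robot.tip_reach)
for n in('scene','top'):
    cv2.imwrite(f'pics/{n}0.png',cv2.resize(snapshot(n)[:,:,::-1],(800,600),interpolation=cv2.INTER_CUBIC)); print(camera_info(n))
E
```

```text
0.0 [ 0.13320437 -0.53312749  0.22932184] [-3.13943913e+00 -1.95972350e-04  2.44811659e-01] 0.09389474526708391 0.025
{'fx': 490.3299928414295, 'fy': 490.3299928414295, 'cx': 250.60391340829773, 'cy': 195.29341686895634, 'position': array([-0.49895609, -1.13682121,  0.89386636]), 'rotation': array([ 1.10521031,  0.0046719 , -0.74299659])}
{'fx': 402.5998544334432, 'fy': 402.5998544334432, 'cx': 259.1484307823678, 'cy': 192.3597988388495, 'position': array([ 0.47190119, -0.02813862,  1.3562085 ]), 'rotation': array([ 0.06595168,  0.00990372, -1.58920189])}
```

View pics/top0.png

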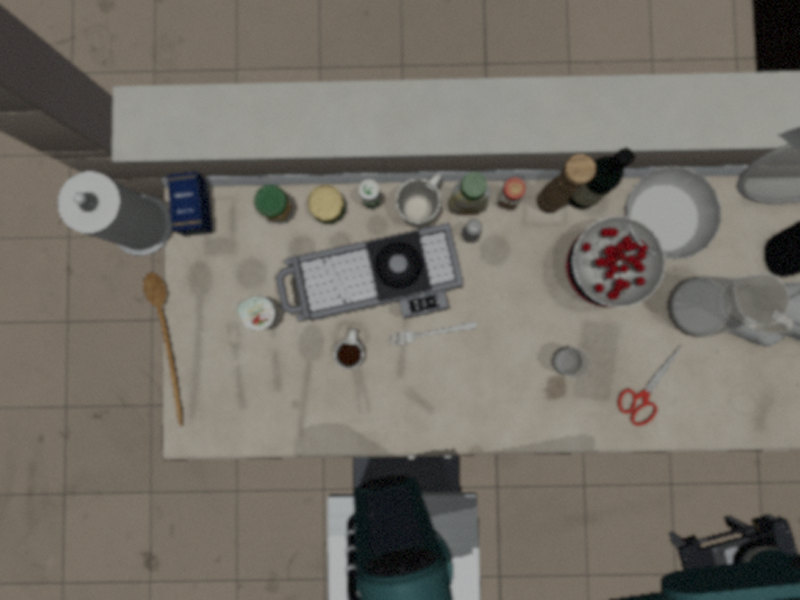

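View pics/scene0.png

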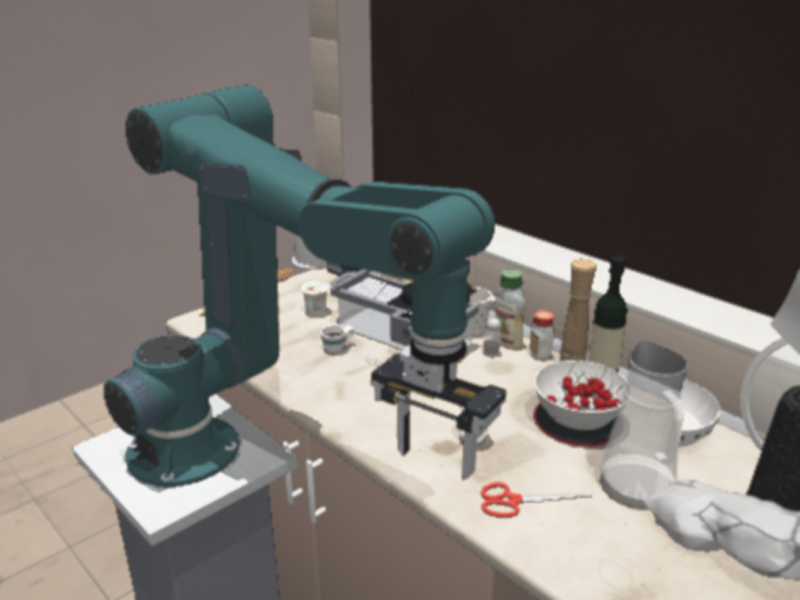

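The top view shows the slicer with its loop handle on the left at (288,290), the dome at (399,263) and the wheel housing at (425,303). I'll enlarge that area.

```bash
python3 - <<'E'
from bench import snapshot
import cv2
im=snapshot('top')[135:215,170:310,::-1]
cv2.imwrite('pics/top1.png',cv2.resize(im,None,fx=5.5,fy=5.5,interpolation=cv2.INTER_CUBIC))
E
```

```text
(no output)
```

View pics/top1.png

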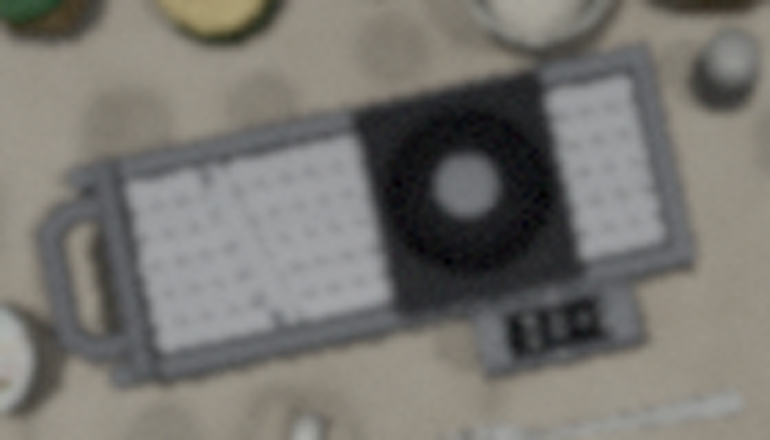

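```bash
cat > h.py <<'E'
import numpy as np
from scipy.spatial.transform import Rotation as R
from scipy.optimize import least_squares
from bench import camera_info, sensors
def proj(ci,P):
    q=R.from_euler('xyz',ci['rotation']).inv().apply(np.atleast_2d(P)-ci['position'])
    return np.c_[ci['cx']-ci['fx']*q[:,0]/q[:,2], ci['cy']+ci['fy']*q[:,1]/q[:,2]]
def world(p,P): # slicer pose p=(x,y,yaw)
    return R.from_euler('z',p[2]).apply(np.atleast_2d(P))+[p[0],p[1],0]
E
python3 - <<'E'
from h import *
ci=camera_info('top')
S=np.array([[65,-187,107],[-65,-187,107],[-103,-53,110],[-103,-147,110]])/1e3
px=np.array([[648,47],[692,265],[488,375],[645,340],[118,383],[467,185]])/5.5+[170,135]
def f(v):
    P=world(v,np.vstack([S,[-.065,.139,.115],[0,-.085+v[3],.151]]))
    return (proj(ci,P)-px).ravel()
r=least_squares(f,[.45,0,-.0,.02]); print(r.x,np.round(r.fun.reshape(-1,2),1))
p=r.x
for n,a in dict(wheel=[-.084,-.1,.122],guard=[0,-.085+p[3],.151],stop=[0,.125,.11],infeed=[0,-.187,.107],plate_edge=[0,-.14+p[3],.11]).items(): print(n,world(p,a))
print(camera_info('wrist'), R.from_euler('xyz',sensors.get_obs()['ee_rot']).as_matrix().round(3))
E
```

```text
[0.61041748 0.0618238  0.18836123 0.01569974] [[-0.1 -1. ]
 [ 0.7 -0.2]
 [-1.9  0.6]
 [-0.7  0.7]
 [ 2.  -0.2]
 [ 0.   0.1]]
wheel [[ 0.54662818 -0.05213638  0.122     ]]
guard [[ 0.62339391 -0.0062507   0.151     ]]
stop [[0.58701131 0.18461286 0.11      ]]
infeed [[ 0.64543312 -0.12186862  0.107     ]]
plate_edge [[ 0.63369263 -0.06027788  0.11      ]]
{'fx': 338.9491836571254, 'fy': 338.9491836571254, 'cx': 252.05177497906456, 'cy': 190.48614474370186, 'position': array([ 0.20572951, -0.5156678 ,  0.38399541]), 'rotation': array([-2.59249980e-01,  1.10074350e-03, -1.32612957e+00])} [[ 0.97   0.242 -0.   ]
 [ 0.242 -0.97   0.002]
 [ 0.    -0.002 -1.   ]]
```

Call:
arm_command([
  {"grip": 1, "slide": [0, 0, -0.06], "spin": 0.65},
  {"grip": 1, "slide": [0.08, -0.064, 0], "spin": 0},
  {"grip": 1, "slide": [0.08, -0.064, 0], "spin": 0},
  {"grip": 1, "slide": [0.08, -0.064, 0], "spin": 0},
  {"grip": 1, "slide": [0.08, -0.064, 0], "spin": 0},
  {"grip": 1, "slide": [0.08, -0.064, 0], "spin": 0},
  {"grip": 1, "slide": [0.08, -0.064, 0], "spin": 0},
  {"grip": 1, "slide": [0.08, -0.064, 0], "spin": 0},
  {"grip": 1, "slide": [0.08, -0.064, 0], "spin": 0},
  {"grip": 1, "slide": [0.08, -0.064, 0], "spin": 0},
])

```text
time: 1.4
tool_pos: [0.4338, -0.1819, 0.2602]
ee_rot: [3.141, 0.0, 0.188]
wrist_force: [-0.4, -0.9, -0.0]
width: 0.0006
finger_force: 0.0
```

Call:
arm_command([
  {"grip": 1, "slide": [0.08, -0.064, 0], "spin": 0},
  {"grip": 1, "slide": [0.08, -0.064, 0], "spin": 0},
  {"grip": 1, "slide": [0.08, -0.064, 0], "spin": 0},
  {"grip": 1, "slide": [0, 0, 0], "spin": 0},
  {"grip": 1, "slide": [0, 0, 0], "spin": 0},
])

```text
time: 2.02
tool_pos: [0.5326, -0.0668, 0.26]
ee_rot: [3.141, 0.001, 0.188]
wrist_force: [-0.0, -0.4, -0.3]
width: 0.0005
finger_force: 0.0
```

```bash
python3 - <<'E'
from h import *
from bench import snapshot
import cv2,json
o=sensors.get_obs(); print(o['time'],o['tool_pos'],o['ee_rot'],o['wrist_force'],o['width'])
ci=camera_info('wrist'); im=snapshot('wrist')
json.dump({k:(v.tolist() if hasattr(v,'tolist') else v) for k,v in ci.items()},open('ci1.json','w'))
p=[.6104,.0618,.1884]
print(ci['position'],proj(ci,world(p,[[-.084,-.1,.122],[-.103,-.147,.11],[-.103,-.053,.11],[0,-.07,.151]])).round())
cv2.imwrite('pics/w1.png',cv2.resize(im[:,:,::-1],(800,600),interpolation=cv2.INTER_CUBIC))
E
```

```text
2.025 [ 0.53263732 -0.06683873  0.25999884] [3.14140719e+00 1.39832931e-03 1.88332154e-01] [-0.04775712 -0.42506516 -0.28615319] 0.00048351618689050375
[ 0.60621411 -0.05305713  0.41429225] [[238. 169.]
 [290. 186.]
 [188. 187.]
 [194.  64.]]
```

View pics/w1.png

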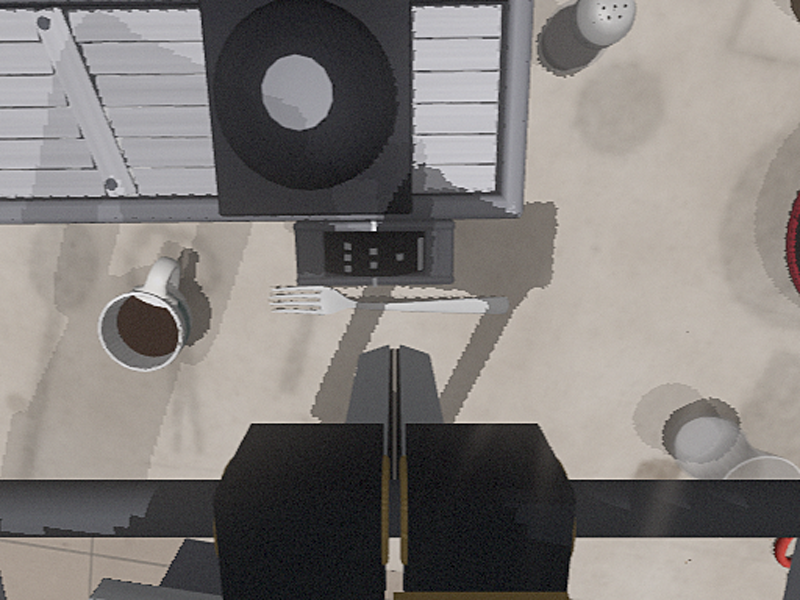

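The index notches are at (374,226) and (374,281) with two dots between them. The three dots are at 347, one dot at 400 and the bar at 421, so two clicks are needed. I'll refit the pose with this picture.

```bash
python3 - <<'E'
from h import *
import json
ci=json.load(open('ci1.json'))
S=np.array([[-103,-53,110],[-103,-147,110],[-65,-187,107],[-103,-100,110]])/1e3
px=np.array([[297,285],[453,284],[521,218],[374,284],[297,92]])/1.5625
f=lambda v:(proj(ci,world(v,np.vstack([S,[0,-.085+v[3],.151]])))-px).ravel()
r=least_squares(f,[.61,.06,.188,.016]); p=r.x; print(p,r.fun.reshape(-1,2).round(1))
t=sensors.get_obs()['tool_pos']
c=R.from_euler('z',p[2])
s=c.inv().apply(t-[p[0],p[1],0]); print('tcp in slicer',s)
print('notches',proj(ci,world(p,[[-.073,-.1,.115],[-.084,-.1,.122],[-.095,-.1,.115]]))*1.5625)
E
```

```text
[0.61276661 0.06323722 0.2025169  0.01692031] [[-1.7  0.6]
 [ 0.3 -0.2]
 [ 1.4 -0.3]
 [-0.1  0.5]
 [-0.  -0.3]]
tcp in slicer [-0.10489886 -0.11176622  0.26025718]
notches [[372.32037296 235.4571919 ]
 [372.32567301 256.8450273 ]
 [373.26378161 273.39269605]]
```

Call:
arm_command([
  {"grip": 1, "slide": [0.042, -0.004, 0], "spin": -0.16},
  {"grip": 1, "slide": [0, 0, 0.07], "spin": 0},
  {"grip": 1, "slide": [0, 0, 0.07], "spin": 0},
  {"grip": 1, "slide": [0, 0, 0.07], "spin": 0},
  {"grip": 1, "slide": [0, 0, 0], "spin": 0},
  {"grip": 1, "slide": [0, 0, 0.008], "spin": 0},
  {"grip": 1, "slide": [0, 0, 0], "spin": 0},
])

```text
time: 2.95
tool_pos: [0.5541, -0.0613, 0.1534]
ee_rot: [3.14, -0.003, 0.201]
wrist_force: [-0.1, -0.3, 0.1]
width: 0.0006
finger_force: 0.0
```

Call:
arm_command([
  {"grip": 1, "slide": [0, 0, 0.006], "spin": 0},
  {"grip": 1, "slide": [0, 0, 0], "spin": 0},
  {"grip": 1, "slide": [0, 0, 0.004], "spin": 0},
  {"grip": 1, "slide": [0, 0, 0], "spin": 0},
])

```text
time: 3.45
tool_pos: [0.5533, -0.0607, 0.1463]
ee_rot: [3.142, 0.0, 0.202]
wrist_force: [0.0, -0.4, -0.8]
width: 0.0008
finger_force: 0.0
```

```bash
python3 - <<'E'
from h import *
p=[.61277,.06324,.2025]
t=sensors.get_obs()['tool_pos']
print(R.from_euler('z',p[2]).inv().apply(t-[p[0],p[1],0]))
E
```

```text
[-0.08319606 -0.10942301  0.14629594]
```

Call:
arm_command([
  {"grip": 1, "slide": [0, 0, 0.002], "spin": 0},
  {"grip": 1, "slide": [0, 0, 0], "spin": 0},
])

```text
time: 3.7
tool_pos: [0.5534, -0.0608, 0.146]
ee_rot: [3.141, -0.0, 0.202]
wrist_force: [-1.1, 0.5, 3.2]
width: 0.0007
finger_force: 1.4
```

Call:
arm_command([
  {"grip": 1, "slide": [0, 0, 0.001], "spin": 0},
  {"grip": 1, "slide": [0, 0, 0], "spin": 0},
])

```text
time: 3.95
tool_pos: [0.5535, -0.0609, 0.1459]
ee_rot: [3.141, -0.001, 0.202]
wrist_force: [-0.7, -1.2, 5.6]
width: 0.0007
finger_force: 2.5
```

Call:
arm_command([
  {"grip": 1, "slide": [0, 0, 0.001], "spin": 0},
  {"grip": 1, "slide": [0, -0.004, 0], "spin": 0},
  {"grip": 1, "slide": [0, -0.004, 0], "spin": 0},
  {"grip": 1, "slide": [0, -0.004, 0], "spin": 0},
  {"grip": 1, "slide": [0, -0.004, 0], "spin": 0},
])

```text
time: 4.58
tool_pos: [0.5522, -0.0542, 0.1467]
ee_rot: [3.138, -0.002, 0.201]
wrist_force: [-2.9, -1.2, 8.7]
width: 0.0004
finger_force: 4.5
```

Call:
arm_command([
  {"grip": 1, "slide": [0, -0.004, 0], "spin": 0},
  {"grip": 1, "slide": [0, -0.004, 0], "spin": 0},
  {"grip": 1, "slide": [0, -0.004, 0], "spin": 0},
  {"grip": 1, "slide": [0, -0.004, 0], "spin": 0},
  {"grip": 1, "slide": [0, 0, 0], "spin": 0},
])

```text
time: 5.2
tool_pos: [0.5505, -0.0456, 0.1465]
ee_rot: [3.14, -0.002, 0.202]
wrist_force: [-2.1, -0.5, 7.8]
width: 0.0006
finger_force: 4.0
```

Call:
arm_command([
  {"grip": 1, "slide": [0, 0, -0.02], "spin": 0},
  {"grip": 1, "slide": [0, 0.016, -0.05], "spin": 0},
  {"grip": 1, "slide": [0, 0.016, -0.05], "spin": 0},
  {"grip": 1, "slide": [0, 0, 0], "spin": 0},
])

```text
time: 5.7
tool_pos: [0.5546, -0.0613, 0.2066]
ee_rot: [3.14, -0.004, 0.201]
wrist_force: [-0.1, -0.8, 0.5]
width: 0.0009
finger_force: 0.0
```

```bash
cat > look.py <<'E'
import sys,cv2
from h import *
from bench import snapshot
o=sensors.get_obs(); print(o['time'],o['tool_pos'],o['wrist_force'])
ci=camera_info('wrist'); im=snapshot('wrist')
u,v=proj(ci,world([.61277,.06324,.2025],[-.084,-.1,.12]))[0]; print(u,v)
u,v=int(u),int(v); c=im[max(v-60,0):v+60,max(u-80,0):u+80,::-1]
cv2.imwrite(sys.argv[1],cv2.resize(c,None,fx=4,fy=4,interpolation=cv2.INTER_CUBIC))
E
python3 look.py pics/w2.png
```

```text
5.7 [ 0.55457067 -0.0612736   0.2065836 ] [-0.10197605 -0.78387348  0.5467334 ]
237.57000449160216 207.40025492194172
```

View pics/w2.png

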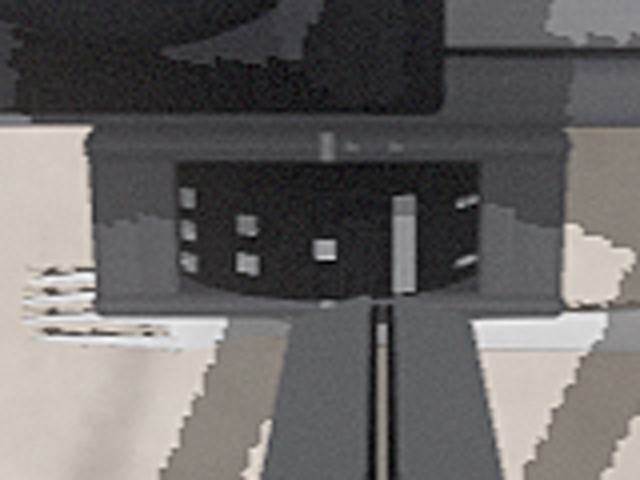

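One dot is now at the index notch (327,147) and the bar at (403,245) is one click to the right, so I'll make one more identical stroke.

Call:
arm_command([
  {"grip": 1, "slide": [0, 0, 0.05], "spin": 0},
  {"grip": 1, "slide": [0, 0, 0.05], "spin": 0},
  {"grip": 1, "slide": [0, 0, 0.01], "spin": 0},
  {"grip": 1, "slide": [0, 0, 0.006], "spin": 0},
  {"grip": 1, "slide": [0, 0, 0.002], "spin": 0},
  {"grip": 1, "slide": [0, 0, 0.001], "spin": 0},
  {"grip": 1, "slide": [0, 0, 0], "spin": 0},
])

```text
time: 6.62
tool_pos: [0.5536, -0.0608, 0.1459]
ee_rot: [3.141, -0.001, 0.202]
wrist_force: [-2.4, -0.3, 4.1]
width: 0.0007
finger_force: 2.1
```

Call:
arm_command([
  {"grip": 1, "slide": [0, 0, 0.002], "spin": 0},
  {"grip": 1, "slide": [0, -0.004, 0], "spin": 0},
  {"grip": 1, "slide": [0, -0.004, 0], "spin": 0},
  {"grip": 1, "slide": [0, -0.004, 0], "spin": 0},
  {"grip": 1, "slide": [0, -0.004, 0], "spin": 0},
  {"grip": 1, "slide": [0, -0.004, 0], "spin": 0},
  {"grip": 1, "slide": [0, -0.004, 0], "spin": 0},
  {"grip": 1, "slide": [0, -0.004, 0], "spin": 0},
  {"grip": 1, "slide": [0, -0.004, 0], "spin": 0},
  {"grip": 1, "slide": [0, 0, 0], "spin": 0},
])

```text
time: 7.88
tool_pos: [0.5507, -0.0456, 0.1464]
ee_rot: [3.139, -0.003, 0.202]
wrist_force: [-4.2, -0.6, 8.9]
width: 0.0006
finger_force: 4.7
```

Call:
arm_command([
  {"grip": 1, "slide": [0, 0, -0.02], "spin": 0},
  {"grip": 1, "slide": [0, 0.016, -0.05], "spin": 0},
  {"grip": 1, "slide": [0, 0.016, -0.05], "spin": 0},
  {"grip": 1, "slide": [0, 0, 0], "spin": 0},
])

```text
time: 8.38
tool_pos: [0.555, -0.0614, 0.2062]
ee_rot: [3.139, -0.005, 0.201]
wrist_force: [-0.0, -0.2, -0.5]
width: 0.0005
finger_force: 0.0
```

```bash
python3 look.py pics/w3.png
```

```text
8.375 [ 0.55495497 -0.06135875  0.20623628] [-0.03506842 -0.19577112 -0.47962863]
237.30182488220547 208.09620179780433
```

View pics/w3.png

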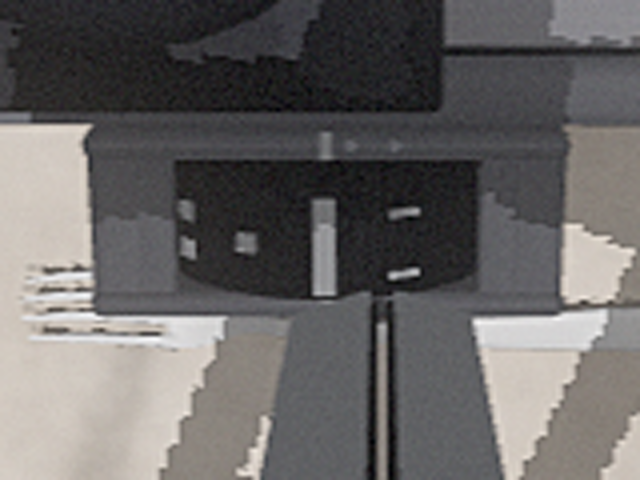

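The bar now lies at the index notch (325,147), so the wheel is in the closed setting. Next I go behind the dome.

Call:
arm_command([
  {"grip": 1, "slide": [0, 0.076, 0], "spin": 0},
  {"grip": 1, "slide": [0.083, 0, 0], "spin": 0},
  {"grip": 1, "slide": [0.083, 0, 0], "spin": 0},
  {"grip": 1, "slide": [0, 0, 0], "spin": 0},
  {"grip": 1, "slide": [0, 0, 0.06], "spin": 0},
  {"grip": 1, "slide": [0, 0, 0.06], "spin": 0},
  {"grip": 1, "slide": [0, 0, 0], "spin": 0},
  {"grip": 1, "slide": [0, 0, 0], "spin": 0},
])

```text
time: 9.43
tool_pos: [0.6421, -0.0813, 0.1448]
ee_rot: [3.141, -0.001, 0.202]
wrist_force: [0.2, -0.1, -0.2]
width: 0.0006
finger_force: 0.0
```

```bash
python3 - <<'E'
from h import *
p=[.61277,.06324,.2025]
t=sensors.get_obs()['tool_pos']
print(R.from_euler('z',p[2]).inv().apply(t-[p[0],p[1],0]))
E
```

```text
[-0.00035857 -0.14749974  0.1447752 ]
```

Call:
arm_command([
  {"grip": 1, "slide": [0, -0.02, 0], "spin": 0},
  {"grip": 1, "slide": [0, -0.014, 0], "spin": 0},
  {"grip": 1, "slide": [0, -0.014, 0], "spin": 0},
  {"grip": 1, "slide": [0, -0.02, 0], "spin": 0},
  {"grip": 1, "slide": [0, -0.02, 0], "spin": 0},
  {"grip": 1, "slide": [0, -0.02, 0], "spin": 0},
])

```text
time: 10.18
tool_pos: [0.6317, -0.0279, 0.1447]
ee_rot: [3.141, -0.002, 0.202]
wrist_force: [1.0, -2.4, 2.8]
width: 0.0003
finger_force: 1.5
```

Call:
arm_command([
  {"grip": 1, "slide": [0, -0.02, 0], "spin": 0},
  {"grip": 1, "slide": [0, -0.02, 0], "spin": 0},
  {"grip": 1, "slide": [0, -0.02, 0], "spin": 0},
  {"grip": 1, "slide": [0, -0.02, 0], "spin": 0},
  {"grip": 1, "slide": [0, -0.02, 0], "spin": 0},
  {"grip": 1, "slide": [0, -0.02, 0], "spin": 0},
  {"grip": 1, "slide": [0, -0.02, 0], "spin": 0},
  {"grip": 1, "slide": [0, -0.02, 0], "spin": 0},
])

```text
time: 11.18
tool_pos: [0.6152, 0.0506, 0.1439]
ee_rot: [3.141, -0.0, 0.202]
wrist_force: [2.5, -1.8, 1.7]
width: 0.0004
finger_force: 1.4
```

Call:
arm_command([
  {"grip": 1, "slide": [0, -0.01, 0], "spin": 0},
  {"grip": 1, "slide": [0, -0.01, 0], "spin": 0},
  {"grip": 1, "slide": [0, -0.01, 0], "spin": 0},
  {"grip": 1, "slide": [0, -0.006, 0], "spin": 0},
])

```text
time: 11.68
tool_pos: [0.6116, 0.0678, 0.1438]
ee_rot: [3.142, 0.0, 0.202]
wrist_force: [2.4, -2.2, 2.3]
width: 0.0005
finger_force: 1.2
```

Call:
arm_command([
  {"grip": 1, "slide": [0, -0.004, 0], "spin": 0},
  {"grip": 1, "slide": [0, -0.004, 0], "spin": 0},
])

```text
time: 11.92
tool_pos: [0.6109, 0.0715, 0.1438]
ee_rot: [3.141, 0.0, 0.202]
wrist_force: [1.5, -2.5, 1.7]
width: 0.0002
finger_force: 1.1
```

Call:
arm_command([
  {"grip": 1, "slide": [0, -0.004, 0], "spin": 0},
  {"grip": 1, "slide": [0, 0, 0], "spin": 0},
])

```text
time: 12.18
tool_pos: [0.6103, 0.0737, 0.1438]
ee_rot: [-3.141, 0.0, 0.202]
wrist_force: [1.0, -1.8, 0.3]
width: 0.0005
finger_force: 0.8
```

Call:
arm_command([
  {"grip": 1, "slide": [0, -0.004, 0], "spin": 0},
  {"grip": 1, "slide": [0, 0, 0], "spin": 0},
])

```text
time: 12.42
tool_pos: [0.6101, 0.0748, 0.1439]
ee_rot: [3.14, 0.0, 0.202]
wrist_force: [1.7, -2.3, 0.9]
width: 0.0004
finger_force: 2.0
```

Call:
arm_command([
  {"grip": 1, "slide": [0, -0.003, 0], "spin": 0},
  {"grip": 1, "slide": [0, 0, 0], "spin": 0},
])

```text
time: 12.68
tool_pos: [0.6101, 0.075, 0.1439]
ee_rot: [3.138, 0.0, 0.201]
wrist_force: [2.7, -6.1, 1.8]
width: 0.0003
finger_force: 3.3
```

Call:
arm_command([
  {"grip": 1, "slide": [0, -0.003, 0], "spin": 0},
  {"grip": 1, "slide": [0, 0, 0], "spin": 0},
])

```text
time: 12.92
tool_pos: [0.6101, 0.0752, 0.1439]
ee_rot: [3.135, 0.0, 0.2]
wrist_force: [2.5, -8.8, 1.4]
width: 0.0006
finger_force: 4.6
```

Call:
arm_command([
  {"grip": 1, "slide": [0, 0.02, 0], "spin": 0},
  {"grip": 1, "slide": [0, 0.03, 0], "spin": 0},
  {"grip": 1, "slide": [0, 0.02, -0.08], "spin": 0},
  {"grip": 1, "slide": [-0.05, 0.02, -0.08], "spin": 0},
  {"grip": 1, "slide": [-0.08, 0.02, -0.08], "spin": 0},
  {"grip": 1, "slide": [-0.06, 0, -0.06], "spin": 0},
  {"grip": 1, "slide": [0, 0, 0], "spin": 0},
])

```text
time: 13.8
tool_pos: [0.5275, 0.005, 0.298]
ee_rot: [3.14, -0.007, 0.201]
wrist_force: [0.2, -0.4, -0.8]
width: 0.0006
finger_force: 0.0
```

```bash
python3 - <<'E'
from h import *
from bench import snapshot
import cv2
print(sensors.get_obs()['tool_pos'])
ci=camera_info('wrist'); im=snapshot('wrist')
print(proj(ci,world([.61277,.06324,.2025],[[0,.07,.151],[0,.125,.119],[-.084,-.1,.122]]))*1.5625)
cv2.imwrite('pics/w4.png',cv2.resize(im[:,:,::-1],(800,600),interpolation=cv2.INTER_CUBIC))
E
```

```text
[0.52747793 0.00502779 0.29795135]
[[189.54362274 119.94582423]
 [117.62000923 124.07870912]
 [487.50551884 262.34688961]]
```

View pics/w4.png

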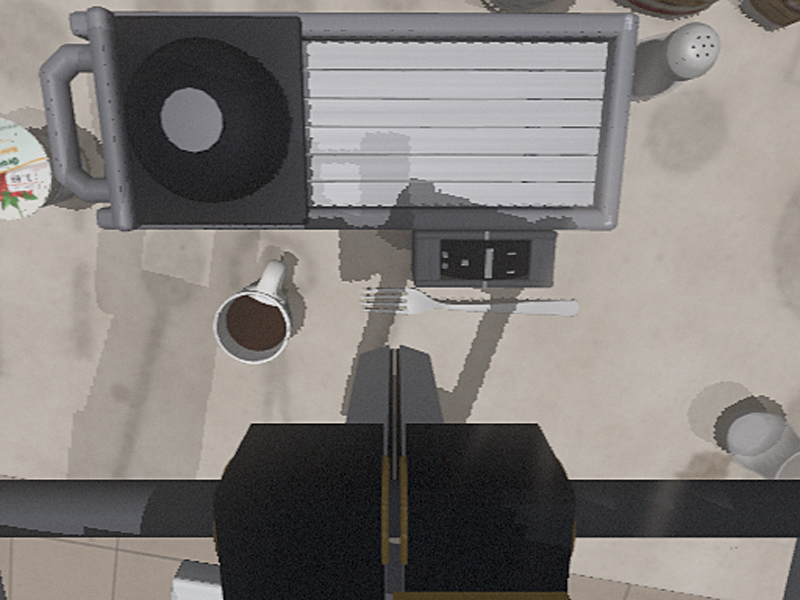

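The guard's saddle sits against the end stop at about (118,120), with the dome top at (191,120) where 190 was predicted. The white bar is at the index at (488,262), and the other objects stand undisturbed, so I'm handing in.

```bash
python3 -c "
from bench import ticket; print(ticket.close_job())"
```

```text
the job is handed in; nothing more can be done
None
```

The thickness wheel is clicked to closed, the food guard is up against the end stop over the blade, nothing else was touched, and the job was handed in at about 14 s.

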